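# Drag the far socket box into the drilling jig with the hook

## Task

Pick up the drag hook by its handle, drop its tongue into the open square socket box that stands far back on this desk, beyond the mouth of the jig, and drag the box towards you into the wooden U-shaped drilling jig until you feel it fully home against the steel stop bar; there keep a steady pull of about 12 N on it with the hook for a full second to bed it, and at no time let the hook load the box with more than 25 N. Then unhook without unseating the box and lay the hook down on the bare desk, hook down as it lay at first, well clear of the jig and box. Touch the box with the hook only, never with the gripper, and leave the other things on the desk where they are.

Things in the scene. Friction and masses are not known exactly. Their poses are not given: they have to be found in the camera images.
- hook_grip (a point): Centre of the drag hook's dark wooden handle, 46 mm above the desk as it lies. Handle 90 long (x), 26 wide (y), 36 mm high (z), to be grasped across the 26 mm; its underside is 28 mm above the desk. x runs from handle to hook, z up. A steel rod 8 mm thick, its axis 8 mm below this point, runs ahead to the tongue; an 18 mm ferrule round it ends 56 mm ahead. 0.2 kg, loose.
- hook_tip (a point): Middle of the lower edge of the hook's tongue, 150 mm ahead (x) of and 46 mm below hook_grip, same axes. The tongue is flat steel, 5 mm thick (x, centred here), 24 mm wide (y), bent straight down from the rod's end; it hangs 34 mm below the rod, and the tool rests on it.
- drag_hook: The whole drag hook; origin 46 mm below hook_grip (desk level as it lies); same axes. It stands on the tongue and on a steel foot plate behind the handle, 100 mm behind the origin, 44 mm wide, 5 mm thick, down to the same level as the tongue.
- back_box: Loose square white plastic socket back box, open at the top, 68 (x) x 69 (y) x 35 mm high, walls and floor 2 mm thick; origin at the centre of its underside, z up. Inside, screw posts 10 mm wide stand out 6 mm from the middle of the +y and -y walls; the +x and -x walls are plain. It starts with its -x wall towards the robot, within 0.7 rad. 0.15 to 0.3 kg.
- box_centre (a point): Centre of the back box, half-way up (17.5 mm above its underside); axes of the box.
- jig: U-shaped drilling jig of wooden battens, fixed to the desk, 22 mm high, no floor. Origin on the desk at the middle of the inner face of the cross batten (18 mm thick, nearest the robot); x points out of the open mouth, away from the robot; z up. Side battens 75 mm apart inside (y = -37.5 to 37.5 mm), straight to x = 86 mm, then flared outward to 99 mm apart at x = 124 mm.
- jig_mouth (a point): Middle of the jig's mouth, on the desk, 124 mm out along x from jig; same axes. A rigid steel stop bar, 8 mm thick, 22 mm high, is clamped across it inside: its face towards the mouth lies anywhere from x = 8 to 24 mm, a new setting each time. No reading gives it: feel for it. A box fully home touches it squarely, its centre 34 mm beyond that face.
- round_box: Bystander: round white conduit box with spouts, 84 x 103 x 29 mm, loose; origin at the centre of its underside.
- sleeve: Bystander: white conduit sleeve lying on its side, 24 x 50 x 24 mm, loose; origin at the centre of its underside.
- saddle: Bystander: white conduit saddle clip, 14 x 62 x 22 mm, loose; origin at the centre of its underside.
Things that resemble listed ones, but are neither listed nor needed, are in the scene too. Leave any purple or red look-alike of the back_box alone.

How it is judged:
On the way, in this order (a step that is already met when the one before it is completed fails the run):
1. the hook's tongue is inside the far box, before the box is in the jig (x of hook_tip in the frame of back_box between -0.034 and 0.034 m and y of hook_tip in the frame of back_box between -0.034 and 0.034 m and z of hook_tip in the frame of back_box below 0.025 m and x of box_centre in the frame of jig above 0.14 m), for 0.1 s.
2. the box is fully home against the stop bar and the hook, its tongue in the box, pulls on it with 6 to 20 N for 0.6 s (x of stop_face in the frame of back_box above -0.0408 m and x of box_centre in the frame of jig between 0.035 and 0.062 m and y of box_centre in the frame of jig between -0.006 and 0.006 m and angle between the x axis of back_box and the x axis of jig, either way round below 0.06 rad and height (world z) of box_centre below 0.021 m and angle between back_box's own z axis and vertical below 0.05 rad and x of hook_tip in the frame of back_box between -0.034 and 0.034 m and y of hook_tip in the frame of back_box between -0.034 and 0.034 m and z of hook_tip in the frame of back_box below 0.025 m and contact force between drag_hook and back_box between 6 and 20 N and contact force between back_box and stop_face above 3 N), for 0.6 s.
At the end, for the whole second after the job is handed in: Box flat in the jig: touching the stop bar or within 2.8 mm, within 6 mm of the jig's middle, parallel within 0.06 rad. Hook still on the desk, hook down (tilt under 0.15 rad), handle and tongue over 90 mm from the box's centre, touching neither box nor jig (x of stop_face in the frame of back_box above -0.0408 m and x of box_centre in the frame of jig between 0.035 and 0.062 m and y of box_centre in the frame of jig between -0.006 and 0.006 m and angle between the x axis of back_box and the x axis of jig, either way round below 0.06 rad and height (world z) of box_centre below 0.021 m and angle between back_box's own z axis and vertical below 0.05 rad and linear speed of each of back_box, drag_hook below 0.01 m/s and height (world z) of hook_grip below 0.054 m and height (world z) of hook_tip below 0.012 m and angle between drag_hook's own z axis and vertical below 0.15 rad and horizontal distance between each of hook_tip, hook_grip and box_centre above 0.09 m and contact force between drag_hook and back_box below 0.05 N and contact force between drag_hook and jig below 0.05 N).
It fails at once if the hook loads the box with more than 25 N (contact force between drag_hook and back_box above 25 N).
It fails at once if the gripper or arm touches the box (contact force between any of the fingers, the arm and back_box above 0.3 N).
It fails at once if the box is tipped or lifted (angle between back_box's own z axis and vertical above 0.3 rad or height (world z) of box_centre above 0.04 m).
It fails at once if a bystander is moved by more than 25 mm (distance of any of round_box, sleeve, saddle from where it was at the start of the episode above 0.025 m).
It also fails if it takes over 72 s, if anything falls off the work surface, if the arm or the gripper's body presses on something with over 40 N, if the wrist force passes 120 N, or if a joint passes its speed limit or range.

## Robot

A 6-joint arm with a two-finger parallel gripper is mounted at the origin on a cart in front of the work surface, level with it; the furniture and walls round the work are solid. World frame = base frame: x ahead of the robot, y to its left, z up, the work surface at z = 0. Lengths are in m, angles in rad, forces in N, time in s.
With the tool pointing down it reaches from about 0.375 to 0.9 m from the base axis. Payload 3.1 kg.
Tool frame: the origin (TCP) lies between the finger pads; the fingertips stand 8 mm ahead of it and the grasp point (between the pads) lies 11 mm behind it; z points along the fingers, y is the line along which they close (so a half turn about z gives the same grasp; the last joint's range is limited). The gripper opens to 87 mm and grips with 3 to 60 N. Pads are 19 mm wide; open, the fingers measure 117 mm over their backs; the gripper's body (75 mm by 190 mm) begins 51 mm behind the grasp point.
Start: joints at [-1.444, 0.527, 1.433, -0, 1.181, -0.178], TCP at [0.188, -0.596, 0.231] pointing down, gripper open.
Joint ranges: [-3.08, 3.08], [-0.75, 2.2], [0.22, 2.44], [-1.43, 4.57], [0, 2.65], [-2.85, 2.85]. Speed limits (rad/s): [2.79, 2.79, 3.14, 3.14, 3.14, 3.14].

## Interface

Orientations are given as a rotation vector (axis times angle).
In Python, from cell import r, imaging, order gives the robot as it stands.
- The arm moves only by the tool jog_arm, never from a script. Its argument "motion" is a list of rows, each an object with "offset": the shift along the tool's x, y, z in m, a list of three; "turn": the turn about the tool's z in degrees; "claw": the opening in per cent of the stroke, from 0 (shut) to 100 (fully open). In form: [{"offset": [x, y, z], "turn": turn, "claw": claw}, ...]. A call has 1 to 20 rows; each row is the pose to reach, as a shift and turn from the pose commanded when the call began, along the tool's axes at that moment; what a row does not reach only later rows make up. A row lasts 1/12 s, in which the tool goes at most 41.7 mm and 7.16 degrees, less where a joint would pass 70% of its speed; a pose out of reach is approached as far as the arm can. A call with a gripper value outside its range is refused whole. The fingers move at their own pace and stop on an object; "grip_force" is the grip in N (left out, the last holds). Time passes only in rows, so rows that repeat a pose let the fingers close. It gives the time, the measured TCP pose, the force, the opening and the grip force at its end, in the units of the state.
- r.read_state(): the state, without advancing time (a new reading comes with each control period).
- imaging.snapshot(name): name is "side" or "top" or "wrist"; returns (picture, depth): 420x560x3 uint8, red, green, blue; 420x560 float32, m along the optical axis (not along the pixel's ray), 0 where there is no reading.
- imaging.camera_info(name): a dict with "fx", "fy", "cx", "cy" (pixels), "rvec" (rotation vector, rad) and "tvec" (3), from world to camera coordinates, as OpenCV has them. Camera axes: x right, y down, z forward; pixel columns grow to the right and rows downward; lengths in m; the calibration is good to about 2 mm. A picture is of the moment at which its call begins: read the wrist's pose just before it. camera_info takes no time and is no camera call; for the wrist camera it gives the pose at the moment of the call.
- order.close_job(): hands the job in; it is judged then, once.
The state is a dict: "time": time; "joints": joint angles; "qd": joint speeds; "effort": joint torques, N m; "tcp_pos": TCP position; "orientation": TCP orientation; "wrist_force": force on the tool from outside, world axes, zero at the start; "moment": the same for the moment, N m; "grip_width": finger opening in m; "grasp_force": force on a finger pad.
Only numpy, scipy, OpenCV 4.12 (cv2) and the standard library are available. Lean on these libraries where they do the work, as an engineer would, in place of code of your own. Each camera call takes 0.05 s, during which the arm holds its last target. There are 200 camera calls.

## Working session

There is one attempt and no reset: what is moved stays moved. The work goes in short steps, Python scripts to look and compute and a tool call to move; the robot and the scene stay as the last step left them, time stands still between calls to the robot, and variables do not carry over. Pictures are saved under pics/ and viewed, at most 10 in all, crops included, and the job is handed in when it is done.

Besides the shell and the picture viewer there is one more tool, called by a JSON object that holds its "method" and its "body". jog_arm: Moves the arm, as the interface text tells. Its arguments: {"type":"object","properties":{"motion":{"type":"array"},"grip_force":{"type":"number"}},"required":["motion"]}

```bash
mkdir -p pics; cat > h.py <<'E'
import numpy as np, cv2
from cell import r, imaging, order
def cam(n):
    c=imaging.camera_info(n); R=cv2.Rodrigues(np.array(c["rvec"],float))[0]; return c,R,np.array(c["tvec"],float).ravel()
def ray(n,uv,z,C=None):
    c,R,t=C or cam(n); uv=np.atleast_2d(uv).astype(float)
    d=np.c_[(uv[:,0]-c["cx"])/c["fx"],(uv[:,1]-c["cy"])/c["fy"],np.ones(len(uv))]@R
    o=-R.T@t; return o+d*((z-o[2])/d[:,2])[:,None]
def cloud(n,dep,C=None):
    c,R,t=C or cam(n); v,u=np.mgrid[:420,:560]
    P=np.stack([(u-c["cx"])/c["fx"]*dep,(v-c["cy"])/c["fy"]*dep,dep],-1)
    return (P-t)@R
def snap(n,tag):
    C=cam(n); p,d=imaging.snapshot(n); cv2.imwrite(f"pics/{tag}.png",p[:,:,::-1]); np.savez(f"pics/{tag}.npz",p=p,d=d); return p,d,C
E
python3 - <<'E'
from h import *
for n in("top","side"):
    p,d,C=snap(n,n+"0"); print(n,C[0])
print(r.read_state())
E
```

```text
top {'fx': 408.116056368503, 'fy': 408.116056368503, 'cx': 278.9370123566594, 'cy': 209.4741089152013, 'rvec': array([ 2.11888197, -2.13116435,  0.11650178]), 'tvec': array([-0.00907226,  0.65287398,  0.8044595 ])}
side {'fx': 419.0606150028136, 'fy': 419.0606150028136, 'cx': 279.71801031018174, 'cy': 211.60543864420396, 'rvec': array([ 0.08250085, -2.54598597,  1.80245957]), 'tvec': array([0.64292437, 0.1067663 , 0.83228488])}
{'time': 0.1, 'joints': array([-1.44449486e+00,  5.28405992e-01,  1.43379539e+00,  6.00913820e-07,
        1.18143974e+00, -1.78519458e-01]), 'qd': array([ 0.0005504 , -0.00194605, -0.00291958, -0.00167892, -0.00028809,
       -0.00012676]), 'effort': array([-3.01723603e-04, -4.40986204e+01, -1.77151501e+01,  6.34806650e-02,
        5.33871527e-02, -3.87777482e-05]), 'tcp_pos': array([ 0.18750755, -0.59550866,  0.2296426 ]), 'orientation': array([-3.10315131e+00, -4.76648784e-01, -8.48194828e-05]), 'wrist_force': array([-0.1493503 ,  0.39403593,  0.37372094]), 'moment': array([-0.0110505 ,  0.02910838,  0.02826319]), 'grasp_force': 0.0, 'grip_width': 0.08701305821194043}
```

View pics/top0.png

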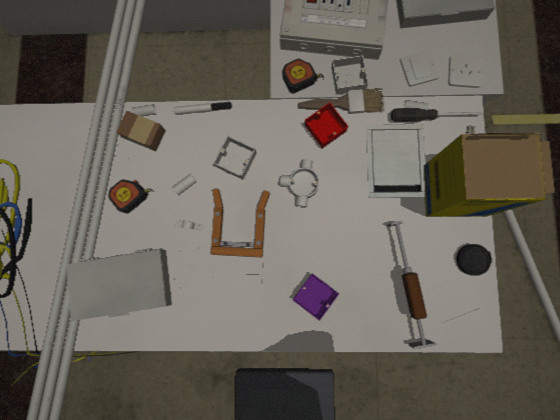

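View pics/side0.png

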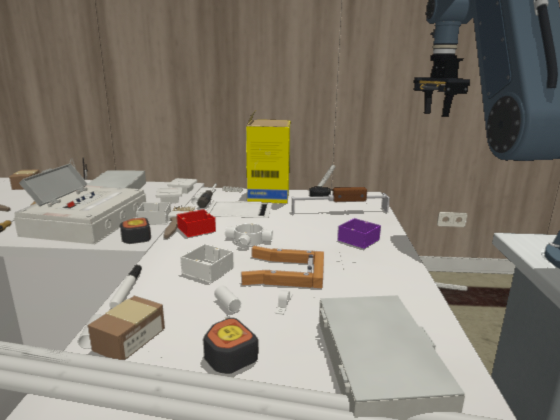

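White candidates for the box are (235,158) on this desk, beyond the jig mouth, and a look-alike at (350,75) on the other table. There is also a red one at (325,125) and a purple one at (315,296). I choose (235,158). The hook's handle is at (414,296), its tongue at (393,223) and its foot at (420,343). The jig is at (238,230).

```bash
cat > m.py <<'E'
from h import *
f=np.load("pics/top0.npz"); p,d=f["p"],f["d"]; C=cam("top"); W=cloud("top",d,C); z=W[...,2]
def win(u0,u1,v0,v1):
    m=np.zeros(z.shape,bool); m[v0:v1,u0:u1]=1; return m
print("desk z",np.median(z[win(170,205,240,245)]), np.median(z[win(280,340,225,260)]))
def rect(m,zz,name):
    v,u=np.nonzero(m); P=ray("top",np.c_[u,v],zz,C)[:,:2]
    (c,s,a)=cv2.minAreaRect((P*1000).astype(np.float32)); print(name,len(P),np.round(c,1),np.round(s,1),round(a,1), "zmed",np.median(z[m])); return P
rim=win(205,265,130,185)&(z>.022)&(z<.05)
n,l,s,_=cv2.connectedComponentsWithStats(rim.astype(np.uint8)); k=1+np.argmax(s[1:,4]); rim=l==k
P=rect(rim,.035,"box rim")
hsv=cv2.cvtColor(p,cv2.COLOR_RGB2HSV); H,S,V=[hsv[...,i].astype(int) for i in range(3)]
jig=win(200,280,180,265)&(S>120)&(H<20)&(V>70)
Pj=rect(jig,.022,"jig")
hd=win(385,440,260,330)&(S>110)&((H<15)|(H>170))&(V<140)
Ph=rect(hd,.055,"handle(z .055)")
for nm,w in (("tongue",win(375,410,213,233)),("foot",win(395,445,332,352))):
    g=w&(z>.012)&(z<.06); v,u=np.nonzero(g); print(nm,len(u),ray("top",[[u.mean(),v.mean()]],.03,C), u.min(),u.max(),v.min(),v.max(), np.percentile(z[g],[10,50,90]) if len(u) else 0)
big=p.copy(); big[rim]=[0,255,0]; big[hd]=[0,255,255]
a=cv2.resize(p[125:265,195:285],None,fx=4,fy=4,interpolation=cv2.INTER_CUBIC); b=cv2.resize(p[212:352,370:450],None,fx=4,fy=4,interpolation=cv2.INTER_CUBIC)
cv2.imwrite("pics/crop1.png",np.hstack([a,b])[:,:,::-1])
E
python3 m.py
```

```text
desk z 0.0007682638408935004 0.00032125595354374044
box rim 292 [773.3  85.6] [71.8 70.9] 64.2 zmed 0.033252081967290015
jig 1166 [629.9  75.5] [121.1 141.5] 87.0 zmed 0.022191307082349614
handle(z .055) 558 [ 476.8 -280.5] [88.3 28.3] 9.6 zmed 0.06371045379195853
tongue 78 [[ 0.6198943  -0.25693548  0.03      ]] 387 401 221 232 [0.03080371 0.04133677 0.04402567]
foot 175 [[ 0.38271145 -0.29829723  0.03      ]] 409 434 332 348 [0.02091954 0.04021596 0.04321672]
```

View pics/crop1.png

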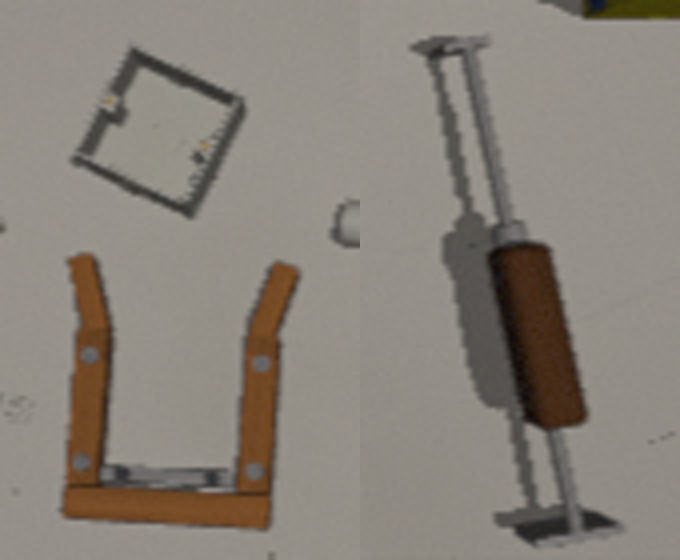

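The crop confirms it: a white open box at crop (160,130) with posts on its left and right walls, yawed about -26°. The jig is at crop (170,400) and the hook handle at crop (540,330).

```bash
cat >> h.py <<'E'
from scipy.spatial.transform import Rotation as Ro
def go(x,y,z,yaw=None):
    s=r.read_state(); R=Ro.from_rotvec(s["orientation"]).as_matrix(); p=s["tcp_pos"]
    h=np.degrees(np.arctan2(R[1,0],R[0,0])); o=R.T@(np.array([x,y,z])-p)
    print("t",round(s["time"],2),"tcp",np.round(p,4),"yaw",round(h,2),"tilt",np.round(R[:,2],3),"-> offset",np.round(o,4),"turn",None if yaw is None else round(h-yaw,2),"F",np.round(s["wrist_force"],2),"w",round(s["grip_width"],4))
E
python3 - <<'E'
from h import *
f=np.load("pics/top0.npz"); C=cam("top"); W=cloud("top",f["d"],C)
for n,(u0,u1,v0,v1) in dict(grey=(130,172,248,310),pipes=(60,140,0,340),yellow=(425,545,140,215)).items():
    P=W[v0:v1,u0:u1].reshape(-1,3); P=P[P[:,2]>.03]; print(n,np.round(np.percentile(P,[1,50,99],axis=0),3))
go(.477,-.2805,.14,9.6); go(.477,-.2805,.035,9.6)
E
```

```text
grey [[0.451 0.224 0.032]
 [0.508 0.263 0.043]
 [0.57  0.299 0.047]]
pipes [[ 0.433 -0.047  0.034]
 [ 0.514  0.336  0.043]
 [ 0.866  0.429  0.892]]
yellow [[ 0.641 -0.46   0.037]
 [ 0.686 -0.37   0.213]
 [ 0.75  -0.327  0.217]]
t 0.1 tcp [ 0.1875 -0.5955  0.2296] yaw 17.46 tilt [-0.     0.002 -1.   ] -> offset [ 0.3707 -0.2134  0.0902] turn 7.86 F [-0.15  0.39  0.37] w 0.087
t 0.1 tcp [ 0.1875 -0.5955  0.2296] yaw 17.46 tilt [-0.     0.002 -1.   ] -> offset [ 0.3706 -0.2132  0.1952] turn 7.86 F [-0.15  0.39  0.37] w 0.087
```

{"method": "jog_arm", "body": {"motion": [{"offset": [0.03, -0.018, 0.008], "turn": 1, "claw": 100}, {"offset": [0.06, -0.035, 0.015], "turn": 2, "claw": 100}, {"offset": [0.09, -0.053, 0.022], "turn": 3, "claw": 100}, {"offset": [0.12, -0.07, 0.03], "turn": 4, "claw": 100}, {"offset": [0.15, -0.087, 0.037], "turn": 5, "claw": 100}, {"offset": [0.18, -0.104, 0.045], "turn": 6, "claw": 100}, {"offset": [0.21, -0.122, 0.052], "turn": 7, "claw": 100}, {"offset": [0.24, -0.139, 0.06], "turn": 7.9, "claw": 100}, {"offset": [0.27, -0.156, 0.067], "turn": 7.9, "claw": 100}, {"offset": [0.3, -0.173, 0.075], "turn": 7.9, "claw": 100}, {"offset": [0.33, -0.19, 0.082], "turn": 7.9, "claw": 100}, {"offset": [0.355, -0.205, 0.088], "turn": 7.9, "claw": 100}, {"offset": [0.3707, -0.2134, 0.09], "turn": 7.9, "claw": 100}, {"offset": [0.3707, -0.2134, 0.09], "turn": 7.9, "claw": 100}, {"offset": [0.3707, -0.2134, 0.09], "turn": 7.9, "claw": 100}]}}

```text
time: 1.35
tcp_pos: [0.4774, -0.2804, 0.1401]
orientation: [-3.13, -0.266, 0.001]
wrist_force: [0.1, -0.3, -0.9]
grip_width: 0.087
grasp_force: 0.0
```

```bash
python3 - <<'E'
from h import *
p,d,C=snap("wrist","w1"); W=cloud("wrist",d,C)
hsv=cv2.cvtColor(p,cv2.COLOR_RGB2HSV); H,S,V=[hsv[...,i].astype(int) for i in range(3)]
m=(S>100)&((H<15)|(H>170))&(V<150)&(W[...,2]>.05)&(W[...,2]<.075)
n,l,s,_=cv2.connectedComponentsWithStats(m.astype(np.uint8)); m=l==1+np.argmax(s[1:,4])
print(m.sum(),np.median(W[m],axis=0)); print(cv2.minAreaRect((W[m][:,:2]*1000).astype(np.float32)))
go(.477,-.2805,.035,9.6)
E
```

```text
2938 [ 0.48594176 -0.28027465  0.0623203 ]
((482.39630126953125, -280.83660888671875), (81.51021575927734, 24.942277908325195), 9.776247024536133)
t 1.4 tcp [ 0.477  -0.2813  0.1403] yaw 9.62 tilt [-0.001 -0.    -1.   ] -> offset [ 0.0002 -0.0008  0.1053] turn 0.02 F [-0.13 -0.42 -0.45] w 0.0869
```

View pics/w1.png

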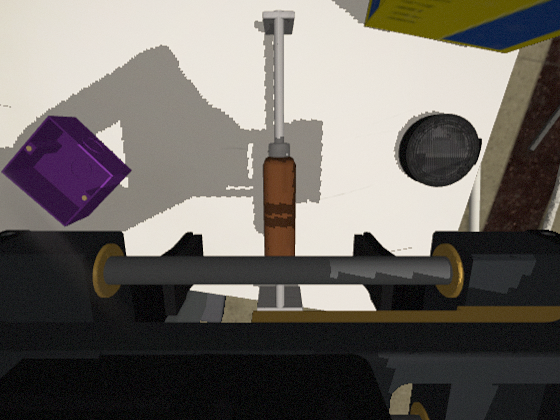

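The handle lies midway between the open fingers (px 280, 210), well aligned. Its far end agrees with the centre I found from the top view. I'll descend and grip.

{"method": "jog_arm", "body": {"motion": [{"offset": [0.0005, -0.0005, 0.03], "turn": 0, "claw": 100}, {"offset": [0.0005, -0.0005, 0.06], "turn": 0, "claw": 100}, {"offset": [0.0005, -0.0005, 0.085], "turn": 0, "claw": 100}, {"offset": [0.0005, -0.0005, 0.1], "turn": 0, "claw": 100}, {"offset": [0.0005, -0.0005, 0.105], "turn": 0, "claw": 100}, {"offset": [0.0005, -0.0005, 0.105], "turn": 0, "claw": 10}, {"offset": [0.0005, -0.0005, 0.105], "turn": 0, "claw": 10}, {"offset": [0.0005, -0.0005, 0.105], "turn": 0, "claw": 10}, {"offset": [0.0005, -0.0005, 0.105], "turn": 0, "claw": 10}, {"offset": [0.0005, -0.0005, 0.105], "turn": 0, "claw": 10}, {"offset": [0.0005, -0.0005, 0.105], "turn": 0, "claw": 10}, {"offset": [0.0005, -0.0005, 0.105], "turn": 0, "claw": 10}, {"offset": [0.0005, -0.0005, 0.105], "turn": 0, "claw": 10}, {"offset": [0.0005, -0.0005, 0.105], "turn": 0, "claw": 10}], "grip_force": 60}}

```text
time: 2.57
tcp_pos: [0.4776, -0.2807, 0.0357]
orientation: [3.131, 0.262, 0.0]
wrist_force: [-0.0, -0.5, 0.8]
grip_width: 0.035
grasp_force: 0.0
```

{"method": "jog_arm", "body": {"motion": [{"offset": [0, 0, 0], "turn": 0, "claw": 5}, {"offset": [0, 0, 0], "turn": 0, "claw": 5}, {"offset": [0, 0, 0], "turn": 0, "claw": 5}, {"offset": [0, 0, 0], "turn": 0, "claw": 5}, {"offset": [0, 0, 0], "turn": 0, "claw": 5}]}}

```text
time: 2.98
tcp_pos: [0.4778, -0.2809, 0.0356]
orientation: [3.13, 0.262, 0.0]
wrist_force: [-0.1, -1.5, -0.1]
grip_width: 0.0258
grasp_force: 59.9
```

```bash
python3 -c "
from h import *
go(.4776,-.2807,.15,9.6)"
```

```text
t 2.98 tcp [ 0.4778 -0.2809  0.0356] yaw 9.57 tilt [ 0. -0. -1.] -> offset [-1.000e-04 -2.000e-04 -1.144e-01] turn -0.03 F [-0.1  -1.51 -0.08] w 0.0258
```

{"method": "jog_arm", "body": {"motion": [{"offset": [0, 0, -0.02], "turn": 0, "claw": 5}, {"offset": [0, 0, -0.05], "turn": 0, "claw": 5}, {"offset": [0, 0, -0.08], "turn": 0, "claw": 5}, {"offset": [0, 0, -0.105], "turn": 0, "claw": 5}, {"offset": [0.006, -0.012, -0.115], "turn": 0, "claw": 5}, {"offset": [0.02, -0.038, -0.115], "turn": 1, "claw": 5}, {"offset": [0.034, -0.065, -0.115], "turn": 2, "claw": 5}, {"offset": [0.048, -0.092, -0.115], "turn": 3, "claw": 5}, {"offset": [0.063, -0.12, -0.115], "turn": 4, "claw": 5}, {"offset": [0.078, -0.148, -0.115], "turn": 5, "claw": 5}, {"offset": [0.093, -0.176, -0.115], "turn": 6, "claw": 5}, {"offset": [0.108, -0.204, -0.115], "turn": 7, "claw": 5}, {"offset": [0.123, -0.232, -0.115], "turn": 8, "claw": 5}, {"offset": [0.138, -0.26, -0.115], "turn": 9, "claw": 5}, {"offset": [0.153, -0.29, -0.115], "turn": 10, "claw": 5}, {"offset": [0.167, -0.317, -0.115], "turn": 11, "claw": 5}, {"offset": [0.177, -0.336, -0.115], "turn": 12, "claw": 5}, {"offset": [0.1814, -0.3441, -0.115], "turn": 12.6, "claw": 5}, {"offset": [0.1814, -0.3441, -0.115], "turn": 12.6, "claw": 5}, {"offset": [0.1814, -0.3441, -0.115], "turn": 12.6, "claw": 5}]}}

```text
time: 4.65
tcp_pos: [0.5978, 0.0899, 0.1492]
orientation: [3.14, -0.08, -0.005]
wrist_force: [-0.6, -0.9, -2.2]
grip_width: 0.0255
grasp_force: 59.9
```

```bash
python3 - <<'E'
from h import *
go(.5995,.0886,.06,-3)
p,d,C=snap("top","t2"); W=cloud("top",d,C)
cv2.imwrite("pics/t2c.png",cv2.resize(p[110:270,170:310],None,fx=3.6,fy=3.6,interpolation=cv2.INTER_CUBIC)[:,:,::-1])
E
```

```text
t 4.65 tcp [0.5978 0.0899 0.1492] yaw -2.91 tilt [-0.003 -0.    -1.   ] -> offset [0.0021 0.0012 0.0892] turn 0.09 F [-0.55 -0.87 -2.23] w 0.0255
```

View pics/t2c.png

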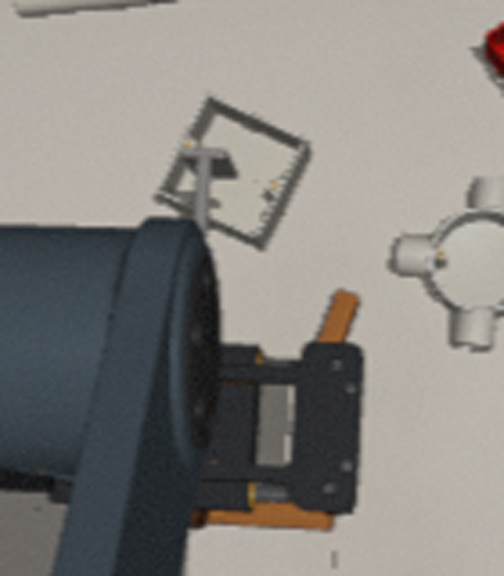

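The tongue plate is at crop (208,155), which is px (227.8,153). Seen in perspective it floats above the box, and the box itself has not moved. Next I'll check where it projects at its true height.

```bash
python3 - <<'E'
from h import *
print(ray("top",[[170+187/3.6,110+153/3.6],[170+228/3.6,110+154/3.6],[227.8,152.8]],.152))
f=np.load("pics/t2.npz"); W=cloud("top",f["d"]); q=W[145:175,215:245].reshape(-1,3); q=q[(q[:,2]>.10)&(q[:,2]<.18)]
print(len(q),q.min(0),q.max(0)); t=q[q[:,0]>q[:,0].max()-.008]; print(len(t),t.mean(0),t.min(0),t.max(0))
E
```

```text
[[0.74676302 0.09021972 0.152     ]
 [0.74590489 0.06863042 0.152     ]
 [0.74601568 0.07910788 0.152     ]]
172 [0.70497391 0.07037088 0.11501064] [0.74889008 0.09390128 0.15789468]
99 [0.74510831 0.08029369 0.14303144] [0.74094297 0.07037088 0.11501064] [0.74889008 0.09390128 0.15784069]
```

{"method": "jog_arm", "body": {"motion": [{"offset": [0, 0, 0.02], "turn": 0, "claw": 5}, {"offset": [0, 0, 0.045], "turn": 0, "claw": 5}, {"offset": [0, 0, 0.065], "turn": 0, "claw": 5}, {"offset": [0, 0, 0.08], "turn": 0, "claw": 5}, {"offset": [0, 0, 0.092], "turn": 0, "claw": 5}, {"offset": [0, 0, 0.1], "turn": 0, "claw": 5}, {"offset": [0, 0, 0.105], "turn": 0, "claw": 5}, {"offset": [0, 0, 0.107], "turn": 0, "claw": 5}, {"offset": [0, 0, 0.107], "turn": 0, "claw": 5}, {"offset": [0, 0, 0.107], "turn": 0, "claw": 5}]}}

```text
time: 5.53
tcp_pos: [0.5999, 0.0886, 0.0443]
orientation: [-3.14, 0.083, -0.002]
wrist_force: [-0.6, 0.6, -1.9]
grip_width: 0.0256
grasp_force: 59.9
```

```bash
cat > look.py <<'E'
from h import *
import sys
tag=sys.argv[1]
s=r.read_state(); go(*s["tcp_pos"],-3)
R=Ro.from_rotvec(s["orientation"]).as_matrix(); tip=s["tcp_pos"]+R@np.array([.1493,0,.0356])
p,d,C=snap("top",tag); W=cloud("top",d,C); z=W[...,2]
w=np.zeros(z.shape,bool); w[130:215,200:270]=1
hsv=cv2.cvtColor(p,cv2.COLOR_RGB2HSV)
m=w&(z>.024)&(z<.0365)&(hsv[...,1]<90)
n,l,st,_=cv2.connectedComponentsWithStats(m.astype(np.uint8),connectivity=8)
m=np.isin(l,[k for k in range(1,n) if st[k,4]>15])
v,u=np.nonzero(m); P=ray("top",np.c_[u,v],.035,C)[:,:2]*1000
c,sz,a=cv2.minAreaRect(P.astype(np.float32)); yaw=(a+45)%90-45
o=np.array([577.1,78.3]); y=np.radians(-3); e=np.array([np.cos(y),np.sin(y)]); f=np.array([-e[1],e[0]])
J=lambda q:np.round([(q-o)@e,(q-o)@f],1)
b=np.radians(yaw); rel=tip[:2]*1000-np.array(c); 
print("box",np.round(c,1),"size",np.round(sz,1),"yaw",round(yaw,1),"jig frame",J(np.array(c)),"tip jig",J(tip[:2]*1000),"tip z",round(tip[2],4),"tip in box",np.round([rel@[np.cos(b),np.sin(b)],rel@[-np.sin(b),np.cos(b)]],1))
if len(sys.argv)>2: cv2.imwrite(f"pics/{tag}c.png",cv2.resize(p[110:270,170:310],None,fx=3.6,fy=3.6,interpolation=cv2.INTER_CUBIC)[:,:,::-1])
E
python3 look.py t3
```

```text
t 5.53 tcp [0.5999 0.0886 0.0443] yaw -3.04 tilt [ 0.001 -0.    -1.   ] -> offset [0. 0. 0.] turn -0.04 F [-0.61  0.59 -1.87] w 0.0256
box [773.5  86. ] size [70.8 70.8] yaw -25.8 jig frame [195.8  18. ] tip jig [171.6  11.4] tip z 0.0089 tip in box [-19.8 -15.4]
```

{"method": "jog_arm", "body": {"motion": [{"offset": [0, 0.001, 0.0025], "turn": 0, "claw": 5}, {"offset": [0, 0.003, 0.0025], "turn": 0, "claw": 5}, {"offset": [0, 0.005, 0.0025], "turn": 0, "claw": 5}, {"offset": [0, 0.007, 0.0025], "turn": 0, "claw": 5}, {"offset": [0, 0.009, 0.0025], "turn": 0, "claw": 5}, {"offset": [0, 0.011, 0.0025], "turn": 0, "claw": 5}, {"offset": [0, 0.013, 0.0025], "turn": 0, "claw": 5}, {"offset": [0, 0.015, 0.0025], "turn": 0, "claw": 5}, {"offset": [0, 0.017, 0.0025], "turn": 0, "claw": 5}, {"offset": [0, 0.019, 0.0025], "turn": 0, "claw": 5}, {"offset": [0, 0.021, 0.0025], "turn": 0, "claw": 5}, {"offset": [0, 0.021, 0.0025], "turn": 0, "claw": 5}]}}

```text
time: 6.58
tcp_pos: [0.5983, 0.0673, 0.0411]
orientation: [3.14, -0.084, 0.0]
wrist_force: [0.6, 1.0, -1.4]
grip_width: 0.0252
grasp_force: 59.9
```

```bash
python3 look.py t4
```

```text
t 6.58 tcp [0.5983 0.0673 0.0411] yaw -3.06 tilt [ 0. -0. -1.] -> offset [0. 0. 0.] turn -0.06 F [ 0.61  0.96 -1.36] w 0.0252
box [768.1  74.3] size [70.8 70.8] yaw -15.3 jig frame [191.   6.] tip jig [171. -10.] tip z 0.0055 tip in box [-16.1 -19.9]
```

{"method": "jog_arm", "body": {"motion": [{"offset": [0, 0.003, 0], "turn": 0, "claw": 5}, {"offset": [0, 0.006, 0], "turn": 0, "claw": 5}, {"offset": [0, 0.008, 0], "turn": 0, "claw": 5}, {"offset": [0, 0.003, 0], "turn": 0, "claw": 5}, {"offset": [0, -0.005, 0], "turn": 0, "claw": 5}, {"offset": [0, -0.013, 0], "turn": 0, "claw": 5}, {"offset": [0, -0.018, 0], "turn": 0, "claw": 5}, {"offset": [-0.003, -0.018, 0], "turn": 0, "claw": 5}, {"offset": [-0.006, -0.018, 0], "turn": 0, "claw": 5}, {"offset": [-0.009, -0.018, 0], "turn": 0, "claw": 5}, {"offset": [-0.012, -0.018, 0], "turn": 0, "claw": 5}, {"offset": [-0.015, -0.018, 0], "turn": 0, "claw": 5}, {"offset": [-0.018, -0.018, 0], "turn": 0, "claw": 5}, {"offset": [-0.021, -0.018, 0], "turn": 0, "claw": 5}, {"offset": [-0.021, -0.018, 0], "turn": 0, "claw": 5}]}}

```text
time: 7.88
tcp_pos: [0.5773, 0.0867, 0.0411]
orientation: [-3.14, 0.084, 0.002]
wrist_force: [-0.9, 0.8, -2.0]
grip_width: 0.0255
grasp_force: 59.9
```

```bash
python3 look.py t5
```

```text
t 7.88 tcp [0.5773 0.0867 0.0411] yaw -3.05 tilt [-0.001  0.    -1.   ] -> offset [0. 0. 0.] turn -0.05 F [-0.92  0.79 -1.96] w 0.0255
box [754.3  72.3] size [70.2 71.8] yaw -2.8 jig frame [177.3   3.3] tip jig [149.    8.2] tip z 0.0053 tip in box [-28.3   5. ]
```

{"method": "jog_arm", "body": {"motion": [{"offset": [0.004, 0, 0], "turn": 0, "claw": 5}, {"offset": [0.004, 0.005, 0], "turn": 0, "claw": 5}, {"offset": [0.001, 0.005, 0], "turn": 0, "claw": 5}, {"offset": [-0.003, 0.0055, 0], "turn": 0, "claw": 5}, {"offset": [-0.007, 0.006, 0], "turn": 0, "claw": 5}, {"offset": [-0.011, 0.0065, 0], "turn": 0, "claw": 5}, {"offset": [-0.015, 0.007, 0], "turn": 0, "claw": 5}, {"offset": [-0.019, 0.0075, 0], "turn": 0, "claw": 5}, {"offset": [-0.023, 0.008, 0], "turn": 0, "claw": 5}, {"offset": [-0.027, 0.008, 0], "turn": 0, "claw": 5}, {"offset": [-0.031, 0.008, 0], "turn": 0, "claw": 5}, {"offset": [-0.035, 0.008, 0], "turn": 0, "claw": 5}, {"offset": [-0.039, 0.008, 0], "turn": 0, "claw": 5}, {"offset": [-0.043, 0.008, 0], "turn": 0, "claw": 5}, {"offset": [-0.047, 0.008, 0], "turn": 0, "claw": 5}, {"offset": [-0.047, 0.008, 0], "turn": 0, "claw": 5}]}}

```text
time: 9.27
tcp_pos: [0.5295, 0.0814, 0.041]
orientation: [-3.14, 0.083, 0.003]
wrist_force: [-0.0, 1.0, -2.3]
grip_width: 0.0259
grasp_force: 59.9
```

```bash
python3 look.py t6 c
```

```text
t 9.27 tcp [0.5295 0.0814 0.041 ] yaw -3.03 tilt [-0.002  0.    -1.   ] -> offset [0. 0. 0.] turn -0.03 F [-0.01  0.95 -2.27] w 0.0259
box [706.9  72.5] size [70.9 70.3] yaw -0.7 jig frame [129.9   1. ] tip jig [101.5   0.6] tip z 0.0052 tip in box [-28.4   0.6]
```

View pics/t6c.png

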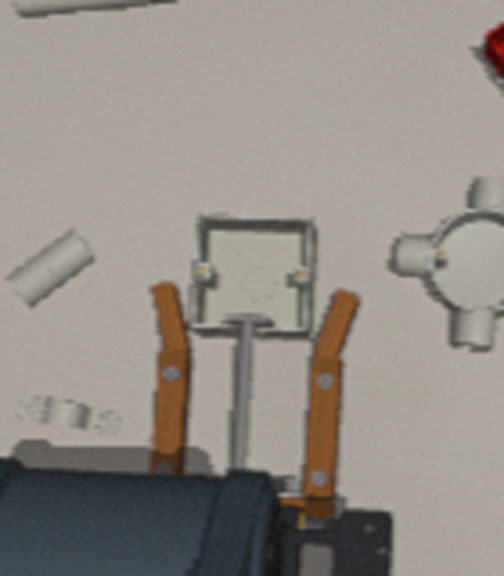

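The box is centred between the flares: its walls are at px 192 and 310, and the battens' inner edges are at about 184 and 318. I'll keep pulling and watch the force.

{"method": "jog_arm", "body": {"motion": [{"offset": [-0.002, 0, 0], "turn": 0, "claw": 5}, {"offset": [-0.004, 0, 0], "turn": 0, "claw": 5}, {"offset": [-0.006, 0, 0], "turn": 0, "claw": 5}, {"offset": [-0.008, 0, 0], "turn": 0, "claw": 5}, {"offset": [-0.01, 0, 0], "turn": 0, "claw": 5}, {"offset": [-0.012, 0, 0], "turn": 0, "claw": 5}, {"offset": [-0.014, 0, 0], "turn": 0, "claw": 5}, {"offset": [-0.016, 0, 0], "turn": 0, "claw": 5}, {"offset": [-0.018, 0, 0], "turn": 0, "claw": 5}, {"offset": [-0.02, 0, 0], "turn": 0, "claw": 5}]}}

```text
time: 10.15
tcp_pos: [0.5106, 0.0824, 0.0411]
orientation: [-3.14, 0.083, 0.0]
wrist_force: [1.3, -0.1, -2.9]
grip_width: 0.0255
grasp_force: 59.9
```

{"method": "jog_arm", "body": {"motion": [{"offset": [-0.002, 0, 0], "turn": 0, "claw": 5}, {"offset": [-0.004, 0, 0], "turn": 0, "claw": 5}, {"offset": [-0.006, 0, 0], "turn": 0, "claw": 5}, {"offset": [-0.008, 0, 0], "turn": 0, "claw": 5}, {"offset": [-0.01, 0, 0], "turn": 0, "claw": 5}, {"offset": [-0.012, 0, 0], "turn": 0, "claw": 5}, {"offset": [-0.014, 0, 0], "turn": 0, "claw": 5}, {"offset": [-0.016, 0, 0], "turn": 0, "claw": 5}, {"offset": [-0.018, 0, 0], "turn": 0, "claw": 5}, {"offset": [-0.02, 0, 0], "turn": 0, "claw": 5}]}}

```text
time: 10.98
tcp_pos: [0.4907, 0.0834, 0.0411]
orientation: [3.14, -0.083, -0.0]
wrist_force: [0.9, -0.4, -2.4]
grip_width: 0.0253
grasp_force: 59.9
```

```bash
python3 look.py t7
```

```text
t 10.98 tcp [0.4907 0.0834 0.0411] yaw -3.04 tilt [-0. -0. -1.] -> offset [0. 0. 0.] turn -0.04 F [ 0.87 -0.39 -2.36] w 0.0253
box [675.2  74.3] size [70.5 58.7] yaw -0.6 jig frame [98.1  1.2] tip jig [62.7  0.5] tip z 0.0055 tip in box [-35.4   0.8]
```

{"method": "jog_arm", "body": {"motion": [{"offset": [-0.002, 0, 0], "turn": 0, "claw": 5}, {"offset": [-0.004, 0, 0], "turn": 0, "claw": 5}, {"offset": [-0.006, 0, 0], "turn": 0, "claw": 5}, {"offset": [-0.008, 0, 0], "turn": 0, "claw": 5}, {"offset": [-0.01, 0, 0], "turn": 0, "claw": 5}, {"offset": [-0.012, 0, 0], "turn": 0, "claw": 5}, {"offset": [-0.014, 0, 0], "turn": 0, "claw": 5}, {"offset": [-0.016, 0, 0], "turn": 0, "claw": 5}, {"offset": [-0.018, 0, 0], "turn": 0, "claw": 5}, {"offset": [-0.02, 0, 0], "turn": 0, "claw": 5}]}}

```text
time: 11.87
tcp_pos: [0.4708, 0.0845, 0.0411]
orientation: [-3.14, 0.083, -0.0]
wrist_force: [1.5, 0.4, -2.6]
grip_width: 0.0255
grasp_force: 59.9
```

{"method": "jog_arm", "body": {"motion": [{"offset": [-0.001, 0, 0], "turn": 0, "claw": 5}, {"offset": [-0.002, 0, 0], "turn": 0, "claw": 5}, {"offset": [-0.003, 0, 0], "turn": 0, "claw": 5}, {"offset": [-0.004, 0, 0], "turn": 0, "claw": 5}, {"offset": [-0.005, 0, 0], "turn": 0, "claw": 5}, {"offset": [-0.006, 0, 0], "turn": 0, "claw": 5}, {"offset": [-0.007, 0, 0], "turn": 0, "claw": 5}, {"offset": [-0.008, 0, 0], "turn": 0, "claw": 5}]}}

```text
time: 12.53
tcp_pos: [0.4628, 0.0849, 0.041]
orientation: [-3.14, 0.083, -0.0]
wrist_force: [0.8, -0.3, -2.7]
grip_width: 0.0255
grasp_force: 59.9
```

{"method": "jog_arm", "body": {"motion": [{"offset": [-0.0005, 0, 0], "turn": 0, "claw": 5}, {"offset": [-0.001, 0, 0], "turn": 0, "claw": 5}, {"offset": [-0.0015, 0, 0], "turn": 0, "claw": 5}, {"offset": [-0.002, 0, 0], "turn": 0, "claw": 5}, {"offset": [-0.002, 0, 0], "turn": 0, "claw": 5}]}}

```text
time: 12.95
tcp_pos: [0.4607, 0.085, 0.0411]
orientation: [-3.14, 0.083, 0.0]
wrist_force: [1.0, 0.4, -0.8]
grip_width: 0.0259
grasp_force: 59.9
```

{"method": "jog_arm", "body": {"motion": [{"offset": [-0.0005, 0, 0], "turn": 0, "claw": 5}, {"offset": [-0.001, 0, 0], "turn": 0, "claw": 5}, {"offset": [-0.0015, 0, 0], "turn": 0, "claw": 5}]}}

```text
time: 13.2
tcp_pos: [0.4594, 0.0851, 0.0411]
orientation: [-3.14, 0.083, -0.0]
wrist_force: [1.8, -0.2, -2.1]
grip_width: 0.0257
grasp_force: 59.9
```

{"method": "jog_arm", "body": {"motion": [{"offset": [-0.0005, 0, 0], "turn": 0, "claw": 5}, {"offset": [-0.001, 0, 0], "turn": 0, "claw": 5}, {"offset": [-0.0015, 0, 0], "turn": 0, "claw": 5}]}}

```text
time: 13.45
tcp_pos: [0.4579, 0.0852, 0.0411]
orientation: [-3.14, 0.083, -0.0]
wrist_force: [1.1, 0.2, -3.3]
grip_width: 0.0253
grasp_force: 59.9
```

{"method": "jog_arm", "body": {"motion": [{"offset": [-0.0005, 0, 0], "turn": 0, "claw": 5}, {"offset": [-0.001, 0, 0], "turn": 0, "claw": 5}, {"offset": [-0.0015, 0, 0], "turn": 0, "claw": 5}]}}

```text
time: 13.7
tcp_pos: [0.4564, 0.0852, 0.0411]
orientation: [-3.14, 0.083, -0.0]
wrist_force: [0.7, 0.4, -1.6]
grip_width: 0.0257
grasp_force: 59.9
```

{"method": "jog_arm", "body": {"motion": [{"offset": [-0.0005, 0, 0], "turn": 0, "claw": 5}, {"offset": [-0.001, 0, 0], "turn": 0, "claw": 5}, {"offset": [-0.0015, 0, 0], "turn": 0, "claw": 5}]}}

```text
time: 13.95
tcp_pos: [0.4548, 0.0853, 0.041]
orientation: [-3.14, 0.083, 0.0]
wrist_force: [1.2, 0.6, -2.5]
grip_width: 0.0255
grasp_force: 59.9
```

{"method": "jog_arm", "body": {"motion": [{"offset": [-0.0005, 0, 0], "turn": 0, "claw": 5}, {"offset": [-0.001, 0, 0], "turn": 0, "claw": 5}, {"offset": [-0.0015, 0, 0], "turn": 0, "claw": 5}]}}

```text
time: 14.2
tcp_pos: [0.4534, 0.0854, 0.0411]
orientation: [-3.14, 0.083, 0.0]
wrist_force: [0.7, 0.2, -2.3]
grip_width: 0.0255
grasp_force: 59.9
```

{"method": "jog_arm", "body": {"motion": [{"offset": [-0.0005, 0, 0], "turn": 0, "claw": 5}, {"offset": [-0.001, 0, 0], "turn": 0, "claw": 5}, {"offset": [-0.0015, 0, 0], "turn": 0, "claw": 5}]}}

```text
time: 14.45
tcp_pos: [0.4518, 0.0855, 0.0411]
orientation: [-3.14, 0.083, 0.0]
wrist_force: [0.6, -0.3, -0.9]
grip_width: 0.025
grasp_force: 59.9
```

{"method": "jog_arm", "body": {"motion": [{"offset": [-0.0005, 0, 0], "turn": 0, "claw": 5}, {"offset": [-0.001, 0, 0], "turn": 0, "claw": 5}, {"offset": [-0.0015, 0, 0], "turn": 0, "claw": 5}]}}

```text
time: 14.7
tcp_pos: [0.4504, 0.0856, 0.0411]
orientation: [-3.14, 0.083, -0.0]
wrist_force: [2.1, 0.2, -1.5]
grip_width: 0.0255
grasp_force: 59.9
```

{"method": "jog_arm", "body": {"motion": [{"offset": [-0.0005, 0, 0], "turn": 0, "claw": 5}, {"offset": [-0.001, 0, 0], "turn": 0, "claw": 5}, {"offset": [-0.001, 0, 0], "turn": 0, "claw": 5}]}}

```text
time: 14.95
tcp_pos: [0.4492, 0.0856, 0.0411]
orientation: [-3.14, 0.083, 0.0]
wrist_force: [0.7, -0.2, -1.9]
grip_width: 0.0256
grasp_force: 59.9
```

{"method": "jog_arm", "body": {"motion": [{"offset": [-0.0005, 0, 0], "turn": 0, "claw": 5}, {"offset": [-0.001, 0, 0], "turn": 0, "claw": 5}, {"offset": [-0.0015, 0, 0], "turn": 0, "claw": 5}]}}

```text
time: 15.2
tcp_pos: [0.4479, 0.0857, 0.041]
orientation: [-3.14, 0.083, -0.0]
wrist_force: [0.5, 0.2, -2.5]
grip_width: 0.0257
grasp_force: 59.9
```

{"method": "jog_arm", "body": {"motion": [{"offset": [-0.0005, 0, 0], "turn": 0, "claw": 5}, {"offset": [-0.001, 0, 0], "turn": 0, "claw": 5}, {"offset": [-0.0015, 0, 0], "turn": 0, "claw": 5}]}}

```text
time: 15.45
tcp_pos: [0.4464, 0.0858, 0.041]
orientation: [3.14, -0.083, 0.0]
wrist_force: [0.7, -0.4, -2.3]
grip_width: 0.0252
grasp_force: 59.9
```

```bash
python3 look.py t8 c
```

```text
t 15.45 tcp [0.4464 0.0858 0.041 ] yaw -3.03 tilt [ 0. -0. -1.] -> offset [0. 0. 0.] turn -0.03 F [ 0.7  -0.4  -2.31] w 0.0252
box [653.5  75.2] size [68.8 15.1] yaw -0.5 jig frame [76.4  0.9] tip jig [18.4  0.5] tip z 0.0054 tip in box [-58.    2.1]
```

View pics/t8c.png

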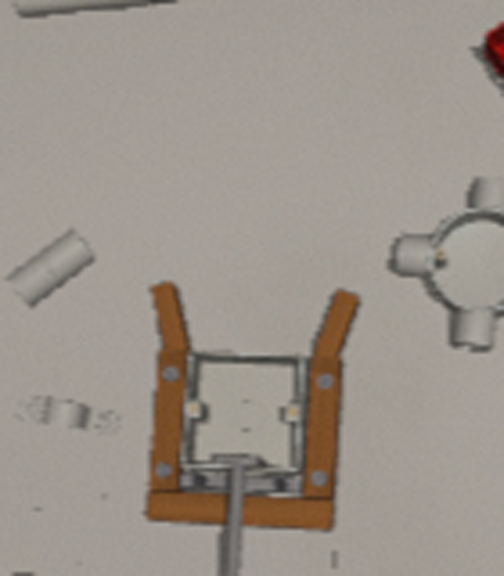

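The box is in the straight part of the jig, with its near wall at crop y≈468. The steel bar is just ahead of it at crop y≈482. I'll keep feeling for it.

{"method": "jog_arm", "body": {"motion": [{"offset": [-0.0005, 0, 0], "turn": 0, "claw": 5}, {"offset": [-0.001, 0, 0], "turn": 0, "claw": 5}, {"offset": [-0.001, 0, 0], "turn": 0, "claw": 5}]}}

```text
time: 15.75
tcp_pos: [0.4452, 0.0858, 0.041]
orientation: [-3.14, 0.083, 0.0]
wrist_force: [0.9, -0.2, -2.1]
grip_width: 0.0255
grasp_force: 59.9
```

{"method": "jog_arm", "body": {"motion": [{"offset": [-0.0005, 0, 0], "turn": 0, "claw": 5}, {"offset": [-0.001, 0, 0], "turn": 0, "claw": 5}, {"offset": [-0.0015, 0, 0], "turn": 0, "claw": 5}]}}

```text
time: 16.0
tcp_pos: [0.4439, 0.0859, 0.0411]
orientation: [-3.14, 0.083, -0.0]
wrist_force: [0.4, 0.2, -2.1]
grip_width: 0.0256
grasp_force: 59.9
```

{"method": "jog_arm", "body": {"motion": [{"offset": [-0.0005, 0, 0], "turn": 0, "claw": 5}, {"offset": [-0.001, 0, 0], "turn": 0, "claw": 5}, {"offset": [-0.0015, 0, 0], "turn": 0, "claw": 5}]}}

```text
time: 16.25
tcp_pos: [0.4434, 0.0859, 0.0411]
orientation: [3.14, -0.083, 0.003]
wrist_force: [3.8, -0.8, -3.7]
grip_width: 0.0257
grasp_force: 59.9
```

{"method": "jog_arm", "body": {"motion": [{"offset": [-0.0003, 0, 0], "turn": 0, "claw": 5}, {"offset": [-0.0005, 0, 0], "turn": 0, "claw": 5}, {"offset": [-0.0005, 0, 0], "turn": 0, "claw": 5}]}}

```text
time: 16.5
tcp_pos: [0.4434, 0.0859, 0.0411]
orientation: [3.14, -0.083, 0.005]
wrist_force: [6.0, -0.9, -4.1]
grip_width: 0.0252
grasp_force: 59.9
```

{"method": "jog_arm", "body": {"motion": [{"offset": [-0.0004, 0, 0], "turn": 0, "claw": 5}, {"offset": [-0.0008, 0, 0], "turn": 0, "claw": 5}, {"offset": [-0.0008, 0, 0], "turn": 0, "claw": 5}, {"offset": [-0.0008, 0, 0], "turn": 0, "claw": 5}]}}

```text
time: 16.83
tcp_pos: [0.4434, 0.0859, 0.0412]
orientation: [3.14, -0.083, 0.007]
wrist_force: [5.6, 0.2, -5.4]
grip_width: 0.0257
grasp_force: 59.9
```

```bash
cat > inj.py <<'E'
from h import *
import sys
s=r.read_state(); go(*s["tcp_pos"],-3); print(s["moment"])
p,d,C=snap("top",sys.argv[1]); W=cloud("top",d,C)
J0=np.array([.5771,.0783]);y=np.radians(-3);e=np.array([np.cos(y),np.sin(y)]);f=np.array([-e[1],e[0]])
q=W[...,:2]-J0; X=q@e; Y=q@f; z=W[...,2]
def line(m,ax,nm):
    if m.sum()<6: print(nm,"few",m.sum()); return
    a,b=(Y[m],X[m]) if ax=="x" else (X[m],Y[m]); k=np.polyfit(a,b,1); print(nm,m.sum(),"mm at 0/mid",round(np.polyval(k,a.mean())*1000,1),"slope",round(k[0],3))
R=(z>.029)&(z<.042)
line(R&(X>.06)&(X<.10)&(abs(Y)<.025),"x","far wall")
line(R&(X>.015)&(X<.075)&(Y>.027)&(Y<.037),"y","left wall")
line(R&(X>.015)&(X<.075)&(Y<-.027)&(Y>-.037),"y","right wall")
line((z>.017)&(z<.027)&(X>-.015)&(X<.08)&(Y>.038)&(Y<.055),"y","batten L")
line((z>.017)&(z<.027)&(X>-.015)&(X<.08)&(Y<-.038)&(Y>-.055),"y","batten R")
cv2.imwrite(f"pics/{sys.argv[1]}c.png",cv2.resize(p[180:270,200:280],None,fx=6,fy=6,interpolation=cv2.INTER_CUBIC)[:,:,::-1])
E
python3 inj.py t9
```

```text
t 16.83 tcp [0.4434 0.0859 0.0412] yaw -3.04 tilt [ 0.004 -0.    -1.   ] -> offset [0. 0. 0.] turn -0.04 F [ 5.58  0.16 -5.43] w 0.0257
[ 0.03165008 -0.73333755  0.01488285]
far wall 28 mm at 0/mid 78.4 slope 0.009
left wall 53 mm at 0/mid 33.5 slope -0.014
right wall 39 mm at 0/mid -31.4 slope -0.001
batten L 330 mm at 0/mid 46.9 slope 0.002
batten R 319 mm at 0/mid -45.8 slope -0.003
```

View pics/t9c.png

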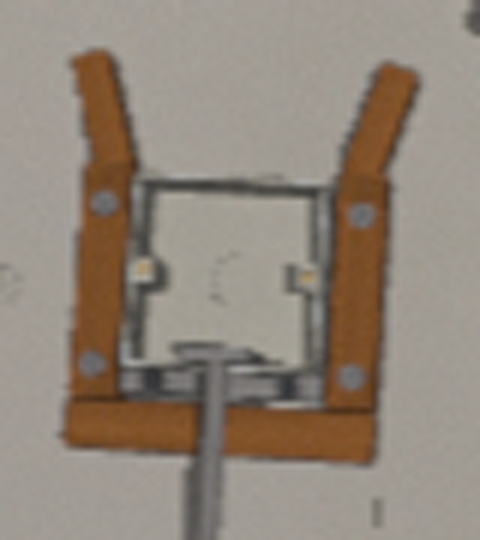

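Box squared against the bar, far wall at 78 mm, slopes near zero. Increasing the pull to about 12 N.

{"method": "jog_arm", "body": {"motion": [{"offset": [-0.0004, 0, 0], "turn": 0, "claw": 5}, {"offset": [-0.0008, 0, 0], "turn": 0, "claw": 5}, {"offset": [-0.0008, 0, 0], "turn": 0, "claw": 5}, {"offset": [-0.0008, 0, 0], "turn": 0, "claw": 5}]}}

```text
time: 17.22
tcp_pos: [0.4434, 0.0859, 0.0412]
orientation: [3.14, -0.084, 0.009]
wrist_force: [7.2, -0.2, -5.8]
grip_width: 0.0256
grasp_force: 59.9
```

{"method": "jog_arm", "body": {"motion": [{"offset": [-0.0005, 0, 0], "turn": 0, "claw": 5}, {"offset": [-0.001, 0, 0], "turn": 0, "claw": 5}, {"offset": [-0.0014, 0, 0], "turn": 0, "claw": 5}, {"offset": [-0.0014, 0, 0], "turn": 0, "claw": 5}]}}

```text
time: 17.55
tcp_pos: [0.4434, 0.0858, 0.0413]
orientation: [3.14, -0.084, 0.014]
wrist_force: [8.8, 0.4, -7.8]
grip_width: 0.0253
grasp_force: 59.9
```

The downward reaction on the hook has grown because the tongue is being tilted up the wall. I'll lower slightly to relieve it.

{"method": "jog_arm", "body": {"motion": [{"offset": [0, 0, 0.0005], "turn": 0, "claw": 5}, {"offset": [0, 0, 0.001], "turn": 0, "claw": 5}, {"offset": [0, 0, 0.001], "turn": 0, "claw": 5}]}}

```text
time: 17.8
tcp_pos: [0.4433, 0.0859, 0.0404]
orientation: [3.14, -0.083, 0.014]
wrist_force: [8.3, -0.1, -5.2]
grip_width: 0.0256
grasp_force: 59.9
```

{"method": "jog_arm", "body": {"motion": [{"offset": [-0.0005, 0, 0.0005], "turn": 0, "claw": 5}, {"offset": [-0.001, 0, 0.001], "turn": 0, "claw": 5}, {"offset": [-0.0015, 0, 0.001], "turn": 0, "claw": 5}, {"offset": [-0.0015, 0, 0.001], "turn": 0, "claw": 5}]}}

```text
time: 18.13
tcp_pos: [0.4431, 0.0859, 0.0397]
orientation: [3.14, -0.084, 0.019]
wrist_force: [9.6, 0.4, -3.5]
grip_width: 0.0255
grasp_force: 59.9
```

```bash
python3 inj.py t10; python3 - <<'E'
from h import *
f=np.load("pics/t10.npz"); W=cloud("top",f["d"]); s=r.read_state(); print(Ro.from_rotvec(s["orientation"]).as_matrix().round(4))
E
```

```text
t 18.13 tcp [0.4431 0.0859 0.0397] yaw -3.05 tilt [ 0.012 -0.001 -1.   ] -> offset [0. 0. 0.] turn -0.05 F [ 9.6   0.36 -3.53] w 0.0255
[ 0.09254344 -1.44730042  0.07656353]
far wall 30 mm at 0/mid 78.3 slope 0.013
left wall 52 mm at 0/mid 33.5 slope -0.014
right wall 40 mm at 0/mid -31.5 slope 0.005
batten L 325 mm at 0/mid 46.9 slope -0.003
batten R 317 mm at 0/mid -45.7 slope -0.002
[[ 9.985e-01 -5.320e-02  1.180e-02]
 [-5.320e-02 -9.986e-01 -6.000e-04]
 [ 1.180e-02 -0.000e+00 -9.999e-01]]
```

{"method": "jog_arm", "body": {"motion": [{"offset": [-0.0005, 0, 0.0005], "turn": 0, "claw": 5}, {"offset": [-0.001, 0, 0.0005], "turn": 0, "claw": 5}, {"offset": [-0.0015, 0, 0.0005], "turn": 0, "claw": 5}, {"offset": [-0.0015, 0, 0.0005], "turn": 0, "claw": 5}, {"offset": [-0.0015, 0, 0.0005], "turn": 0, "claw": 5}, {"offset": [-0.0015, 0, 0.0005], "turn": 0, "claw": 5}, {"offset": [-0.0015, 0, 0.0005], "turn": 0, "claw": 5}, {"offset": [-0.0015, 0, 0.0005], "turn": 0, "claw": 5}]}}

```text
time: 18.85
tcp_pos: [0.4431, 0.0859, 0.0394]
orientation: [3.14, -0.084, 0.023]
wrist_force: [11.2, 0.8, -4.3]
grip_width: 0.0253
grasp_force: 59.9
```

{"method": "jog_arm", "body": {"motion": [{"offset": [0, 0, 0], "turn": 0, "claw": 5}, {"offset": [0, 0, 0], "turn": 0, "claw": 5}, {"offset": [0, 0, 0], "turn": 0, "claw": 5}, {"offset": [0, 0, 0], "turn": 0, "claw": 5}, {"offset": [0, 0, 0], "turn": 0, "claw": 5}, {"offset": [0, 0, 0], "turn": 0, "claw": 5}, {"offset": [0, 0, 0], "turn": 0, "claw": 5}, {"offset": [0, 0, 0], "turn": 0, "claw": 5}, {"offset": [0, 0, 0], "turn": 0, "claw": 5}, {"offset": [0, 0, 0], "turn": 0, "claw": 5}, {"offset": [0, 0, 0], "turn": 0, "claw": 5}, {"offset": [0, 0, 0], "turn": 0, "claw": 5}]}}

```text
time: 19.85
tcp_pos: [0.4431, 0.0858, 0.0394]
orientation: [3.14, -0.084, 0.023]
wrist_force: [11.2, 0.3, -4.9]
grip_width: 0.0257
grasp_force: 59.9
```

Pull held at about 11–12 N for over 1.5 s. Now I'll ease off, unhook and lift.

{"method": "jog_arm", "body": {"motion": [{"offset": [0.002, 0, -0.0005], "turn": 0, "claw": 5}, {"offset": [0.004, 0, -0.001], "turn": 0, "claw": 5}, {"offset": [0.006, 0, -0.0015], "turn": 0, "claw": 5}, {"offset": [0.008, 0, -0.002], "turn": 0, "claw": 5}, {"offset": [0.01, 0, -0.002], "turn": 0, "claw": 5}, {"offset": [0.012, 0, -0.002], "turn": 0, "claw": 5}, {"offset": [0.014, 0, -0.002], "turn": 0, "claw": 5}, {"offset": [0.015, 0, -0.002], "turn": 0, "claw": 5}, {"offset": [0.015, 0, -0.002], "turn": 0, "claw": 5}]}}

```text
time: 20.6
tcp_pos: [0.4505, 0.0856, 0.0404]
orientation: [-3.14, 0.083, 0.002]
wrist_force: [0.1, -0.0, -2.2]
grip_width: 0.0253
grasp_force: 59.9
```

```bash
python3 inj.py t11
```

```text
t 20.6 tcp [0.4505 0.0856 0.0404] yaw -3.04 tilt [-0.001  0.    -1.   ] -> offset [0. 0. 0.] turn -0.04 F [ 0.07 -0.04 -2.25] w 0.0253
[0.04238114 0.02608837 0.03424511]
far wall 29 mm at 0/mid 78.4 slope 0.011
left wall 54 mm at 0/mid 33.4 slope -0.018
right wall 41 mm at 0/mid -31.7 slope 0.004
batten L 329 mm at 0/mid 46.8 slope 0.004
batten R 317 mm at 0/mid -45.8 slope -0.004
```

{"method": "jog_arm", "body": {"motion": [{"offset": [0, 0, -0.005], "turn": 0, "claw": 5}, {"offset": [0, 0, -0.015], "turn": 0, "claw": 5}, {"offset": [0, 0, -0.03], "turn": 0, "claw": 5}, {"offset": [0, 0, -0.055], "turn": 0, "claw": 5}, {"offset": [0, 0, -0.085], "turn": 0, "claw": 5}, {"offset": [0, 0, -0.11], "turn": 0, "claw": 5}, {"offset": [0.004, 0.03, -0.11], "turn": -1, "claw": 5}, {"offset": [0.008, 0.06, -0.11], "turn": -2, "claw": 5}, {"offset": [0.012, 0.09, -0.11], "turn": -3, "claw": 5}, {"offset": [0.016, 0.12, -0.11], "turn": -4, "claw": 5}, {"offset": [0.02, 0.15, -0.11], "turn": -5, "claw": 5}, {"offset": [0.024, 0.18, -0.11], "turn": -6, "claw": 5}, {"offset": [0.028, 0.21, -0.11], "turn": -7, "claw": 5}, {"offset": [0.032, 0.24, -0.11], "turn": -8, "claw": 5}, {"offset": [0.036, 0.27, -0.11], "turn": -9, "claw": 5}, {"offset": [0.04, 0.3, -0.11], "turn": -10, "claw": 5}, {"offset": [0.044, 0.33, -0.11], "turn": -11, "claw": 5}, {"offset": [0.0466, 0.355, -0.11], "turn": -12, "claw": 5}, {"offset": [0.0466, 0.364, -0.11], "turn": -12.6, "claw": 5}, {"offset": [0.0466, 0.364, -0.11], "turn": -12.6, "claw": 5}]}}

```text
time: 22.32
tcp_pos: [0.4779, -0.2825, 0.1506]
orientation: [3.13, 0.258, 0.001]
wrist_force: [0.1, 0.1, -2.6]
grip_width: 0.0252
grasp_force: 59.9
```

```bash
python3 inj.py t12; python3 -c "
from h import *
go(.4777,-.2805,.0365,9.6)
f=np.load('pics/t12.npz');W=cloud('top',f['d'])
m=(W[...,2]>.1)&(W[...,2]<.18);m[260:]=0;m[:,:330]=0;v,u=np.nonzero(m);print(len(u));P=W[m];print(P.min(0),P.max(0))
"
```

```text
t 22.32 tcp [ 0.4779 -0.2825  0.1506] yaw 9.41 tilt [ 0.    -0.001 -1.   ] -> offset [0. 0. 0.] turn 12.41 F [ 0.08  0.09 -2.62] w 0.0252
[0.00666953 0.02409283 0.01995757]
far wall 29 mm at 0/mid 78.3 slope 0.015
left wall 49 mm at 0/mid 33.5 slope -0.016
right wall 40 mm at 0/mid -31.6 slope 0.007
batten L 329 mm at 0/mid 46.8 slope -0.002
batten R 315 mm at 0/mid -45.7 slope -0.002
t 22.37 tcp [ 0.4773 -0.2803  0.1504] yaw 9.45 tilt [-0.001  0.001 -1.   ] -> offset [0.0004 0.0005 0.1139] turn -0.15 F [ 0.64  0.38 -2.04] w 0.0257
1755
[ 0.54583277 -0.45794094  0.10018948] [ 0.75590344 -0.2453579   0.17999883]
```

{"method": "jog_arm", "body": {"motion": [{"offset": [0, 0, 0.03], "turn": 0, "claw": 5}, {"offset": [0, 0, 0.06], "turn": 0, "claw": 5}, {"offset": [0, 0, 0.085], "turn": 0, "claw": 5}, {"offset": [0, 0, 0.1], "turn": 0, "claw": 5}, {"offset": [0, 0, 0.107], "turn": 0, "claw": 5}, {"offset": [0, 0, 0.11], "turn": 0, "claw": 5}, {"offset": [0, 0, 0.112], "turn": 0, "claw": 5}, {"offset": [0, 0, 0.1135], "turn": 0, "claw": 5}, {"offset": [0, 0, 0.1135], "turn": 0, "claw": 5}, {"offset": [0, 0, 0.1135], "turn": 0, "claw": 5}]}}

```text
time: 23.2
tcp_pos: [0.4787, -0.2807, 0.038]
orientation: [3.129, 0.262, 0.002]
wrist_force: [0.3, -0.7, -1.1]
grip_width: 0.0256
grasp_force: 59.9
```

{"method": "jog_arm", "body": {"motion": [{"offset": [0, 0, 0.001], "turn": 0, "claw": 5}, {"offset": [0, 0, 0.0018], "turn": 0, "claw": 5}, {"offset": [0, 0, 0.0018], "turn": 0, "claw": 5}]}}

```text
time: 23.45
tcp_pos: [0.4784, -0.2807, 0.0356]
orientation: [3.13, 0.261, 0.001]
wrist_force: [-0.2, 0.6, -0.4]
grip_width: 0.0253
grasp_force: 59.9
```

Resting on the desk. I'll open and withdraw.

{"method": "jog_arm", "body": {"motion": [{"offset": [0, 0, 0], "turn": 0, "claw": 20}, {"offset": [0, 0, 0], "turn": 0, "claw": 60}, {"offset": [0, 0, 0], "turn": 0, "claw": 90}, {"offset": [0, 0, 0], "turn": 0, "claw": 90}, {"offset": [0, 0, 0], "turn": 0, "claw": 90}, {"offset": [0, 0, 0], "turn": 0, "claw": 90}, {"offset": [0, 0, 0], "turn": 0, "claw": 90}, {"offset": [0, 0, 0], "turn": 0, "claw": 90}, {"offset": [0, 0, -0.02], "turn": 0, "claw": 90}, {"offset": [0, 0, -0.05], "turn": 0, "claw": 90}, {"offset": [0, 0, -0.08], "turn": 0, "claw": 90}, {"offset": [0, 0, -0.11], "turn": 0, "claw": 90}, {"offset": [-0.04, 0, -0.14], "turn": 0, "claw": 90}, {"offset": [-0.06, 0.03, -0.16], "turn": 0, "claw": 90}, {"offset": [-0.06, 0.06, -0.17], "turn": 0, "claw": 90}, {"offset": [-0.06, 0.06, -0.17], "turn": 0, "claw": 90}]}}

```text
time: 24.78
tcp_pos: [0.4308, -0.3576, 0.2096]
orientation: [3.118, 0.255, 0.011]
wrist_force: [0.9, -0.5, 0.7]
grip_width: 0.0785
grasp_force: 0.0
```

```bash
python3 inj.py t13; python3 -c "
import cv2;p=cv2.imread('pics/t13.png');cv2.imwrite('pics/t13v.png',p)"
```

```text
t 24.78 tcp [ 0.4308 -0.3576  0.2096] yaw 9.35 tilt [ 0.008 -0.013 -1.   ] -> offset [0. 0. 0.] turn 12.35 F [ 0.9  -0.53  0.68] w 0.0785
[-0.01121036 -0.03451525  0.00714726]
far wall 28 mm at 0/mid 78.5 slope 0.015
left wall 54 mm at 0/mid 33.4 slope -0.02
right wall 39 mm at 0/mid -31.6 slope 0.001
batten L 332 mm at 0/mid 46.9 slope -0.001
batten R 320 mm at 0/mid -45.8 slope -0.002
```

View pics/t13v.png

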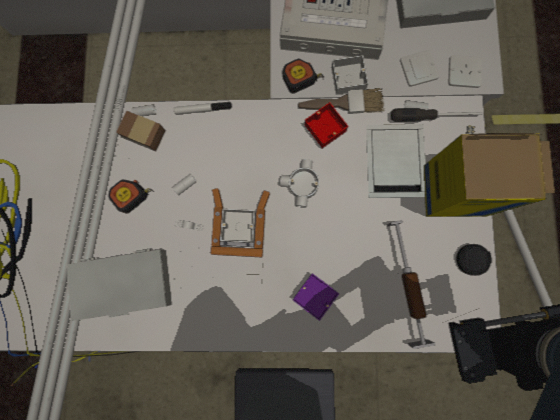

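The box is seated in the jig at (238,232). The hook lies upright at its original spot (handle at (413,296)), and the other things have not moved. Handing in.

```bash
python3 -c "
from cell import order; print(order.close_job())"
```

```text
the job is handed in; nothing more can be done
None
```

The job is handed in, with no verdict returned yet: the box is against the stop bar after a hold of over 1.5 s at about 11–12 N, and the hook is lying hook down at its original spot, clear of the jig and box.

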